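Move the work lamp from charger to bench foot

TASK

Take the grey work lamp out of its charging dock: squeeze in the release button on its side and keep it held while you pull the lamp straight up. Then, with the button still held, press the lamp gently down into the socket of the steel bench foot, whose height is set differently every time, hold it fully home against the socket's spring, and let go there so that its clip catches. Never yank or ram it, and leave the other things on the bench alone.

Things in the scene. Friction and masses are not known exactly. Their poses are not given: they have to be found in the camera images.
- lamp: Work lamp, 0.2 to 0.3 kg: grey block 36 (x) x 40 (y) x 64 mm (z), round black cap with white lens on top up to 77 mm, white light panel on the -x face. Origin: centre of the block's flat underside (shoulder), z up. Release button on the +y face; the plain -y face is at y = -20 mm. At the start it is clipped in the dock, shoulder about 1.5 mm above the dock's top.
- lamp_plug (a point): Centre of the bottom of the lamp's black plug, 24 mm under the lamp's origin. The plug is 26 (x) x 20 (y) x 24 mm deep. A steel tooth fixed to the release button sticks 5.5 mm out of the plug's +y side and catches under the socket's rim; it does not ride past the rim by itself, so the button must be held in for going in as well as coming out.
- button_face (a point): Centre of the ribbed outer face of the release button, at (0, 28, 38) mm in the lamp's frame when out; 22 mm wide (x), 26 mm tall. To release, pinch the lamp across its y, one finger on the button and the other on the plain -y face (48 mm in all, 41 mm with the button in). Pinched across x it stays locked.
- button (a joint): Travel of the release button, m: 0 out, 0.007 fully in. The spring takes 5 N to start and 10 N fully in, plus up to about 6 N of rubbing while the tooth hangs under the rim: 25 to 30 N of grip surely holds it in. The tooth is clear of the rim beyond 0.0055.
- dock_mouth (a point): Centre of the socket mouth in the dock's top face; z up, x and y along its long and short sides. Mouth 28.5 (x) x 22.5 mm (y), 1.25 mm play on each side of the plug, 4 mm lead-in chamfer, plug depth 24 mm. Inside as in the foot.
- dock: Charging dock fixed to the bench: black plastic block 80 x 70 x 40 mm high with a step 40 mm long and 24 mm high on its +x side. Origin on the bench, 40 mm below dock_mouth. More than 30 N between lamp and dock breaks the clip.
- foot: Adjustable bench foot fixed to the bench: dark sleeve 80 x 80 x 34 mm high on a flange 116 x 110 mm with four bolt heads; a steel socket head, 62 (x) x 60 mm (y), stands out of it. Origin on the bench under the socket's centre; z up, x and y along the mouth's long and short sides. The head's top is clamped anywhere from 48 to 68 mm above the origin: this height is not reported.
- foot_axis (a point): Point on the socket's vertical centre line, 48 mm above the bench (the lowest the head's top can be). Same mouth as the dock's; the lamp may go in either way round. A spring block inside meets the plug with the shoulder 7 mm above the head's top and pushes up with 5.6 N there, 8.5 N home, more than the lamp's weight. More than 30 N between lamp and foot breaks the contacts.
- lamp_home (a point): The lamp's shoulder centre (same point as its origin). Fully home is the shoulder firmly down on the head's top. Only within 1 mm of that can the tooth spring out under the rim when the button is let go; the lamp then stays clipped about 1.5 mm above the top. Let go higher, it stays unclipped and the button stays in.
- screwdriver: Screwdriver lying on the bench between dock and foot, origin mid-length underneath; leave alone.
- wrench: Wrench lying nearer the robot; leave alone.
- tape: Roll of tape, 90 mm across, 22 mm high, flat at the back; leave alone.
- jar: Amber jar, 64 mm across, 85 mm high, at the back; leave alone.
- bush: Steel bush, 44 mm across, 35 mm high, behind the screwdriver; leave alone.
- offcut: Wooden offcut 160 x 45 x 30 mm nearer the robot; leave alone.
- hammer: Hammer lying at the left; leave alone.

How it is judged:
By the outcome, as a careful person would: the job done as asked, in the order asked, and still so for the second after the job is handed in, with the robot touching nothing.
It also fails if it takes over 72 s, if anything falls off the work surface, if the arm or the gripper's body presses on something with over 40 N, if the wrist force passes 120 N, or if a joint passes its speed limit or range.

ROBOT

A 7-joint arm with a two-finger parallel gripper is mounted at the origin on the work surface. World frame = base frame: x ahead of the robot, y to its left, z up, the work surface at z = 0. Lengths are in m, angles in degrees, forces in N, time in s.
With the tool pointing down it reaches from about 0.4 to 0.75 m from the base axis. Payload 19.5 kg.
Tool frame: the origin (TCP) lies midway between the tips of the shut fingers; the grasp point (between the pads) lies 19 mm behind it; z points along the fingers, y is the line along which they close (so a half turn about z gives the same grasp; the last joint's range is limited). The gripper opens to 85 mm and grips with 20 to 120 N. Pads are 22 mm wide; open, the fingers measure 114 mm over their backs; the gripper's body (76 mm by 85 mm) begins 54 mm behind the grasp point. The pads swing forward as they close: fully open they stand 13 mm farther back than shut.
Start: joints at [67.168, 40.479, -1.581, 85.061, 1.261, 54.483, -4.326], TCP at [0.201, -0.539, 0.206] pointing down, gripper open.
Joint ranges: [-155.06, 155.06], [-18.47, 123.98], [-90, 86.84], [0, 140.48], [-83.41, 263.41], [0, 116], [-161.91, 161.91]. Speed limits (degrees/s): [108.29, 108.29, 147.25, 147.25, 172.46, 172.46, 172.46].

INTERFACE

Orientations are given as [roll, pitch, yaw] about the fixed x, y, z axes, in that order (R = Rz(yaw) Ry(pitch) Rx(roll)).
In Python, from cell import * gives the robot as it stands.
- The arm moves only by the tool jog_arm, never from a script. Its argument "series" is a list that holds one entry, the list of rows, each a list of 5 numbers: the gripper command: -1 is fully open, 1 is shut, values between are in proportion, then the shift along the tool's x, y, z in cm, then the turn about the tool's z in degrees. In form: [[[fingers, dx, dy, dz, spin], ...]]. A call has 1 to 8 rows; each row is the pose to reach, as a shift and turn from the pose commanded when the call began, along the tool's axes at that moment; what a row does not reach only later rows make up. A row lasts 1/10 s, in which the tool goes at most 50 mm and 8.59 degrees, less where a joint would pass 70% of its speed; a pose out of reach is approached as far as the arm can. A call with a gripper value outside its range is refused whole. The fingers move at their own pace and stop on an object; "grip_force" is the grip in N (left out, the last holds). Time passes only in rows, so rows that repeat a pose let the fingers close. It gives the time, the measured TCP pose, the force, the opening and the grip force at its end, in the units of the state.
- read_state(): the state, without advancing time (a new reading comes with each control period).
- snapshot(name): name is "scene" or "top"; returns the picture (420x560x3 uint8, red, green, blue); there is no depth.
- get_calibration(name): a dict with "intrinsics" (3x3 intrinsics, pixels), "k1" (the pictures are not rectified: a ray, as slopes to the right and down, at radius r is drawn at 1 + k1 r^2 times it, then the intrinsics apply), "T" (4x4, takes a point from camera to world coordinates). Camera axes: x right, y up, looking along -z (the intrinsics and any distortion apply to the point x, -y, -z); pixel columns grow to the right and rows downward; lengths in m; the calibration is good to about 2 mm. A picture is of the moment at which its call begins. get_calibration takes no time and is no camera call.
- close_job(): hands the job in; it is judged then, once.
The state is a dict: "time": time; "joint_pos": joint angles; "qd": joint speeds; "joint_torque": joint torques, N m; "eef_pos": TCP position; "tool_rot": TCP orientation; "ft_force": force on the tool from outside, world axes, zero at the start; "ft_torque": the same for the moment, N m; "width": finger opening in m; "grasp_force": force on a finger pad.
Only numpy, scipy, OpenCV 4.12 (cv2) and the standard library are available. Lean on these libraries where they do the work, as an engineer would, in place of code of your own. Each camera call takes 0.05 s, during which the arm holds its last target. There are 200 camera calls.

## Working session

There is one attempt and no reset: what is moved stays moved. The work goes in short steps, Python scripts to look and compute and a tool call to move; the robot and the scene stay as the last step left them, time stands still between calls to the robot, and variables do not carry over. Pictures are saved under pics/ and viewed, at most 10 in all, crops included, and the job is handed in when it is done.

Besides the shell and the picture viewer there is one more tool, called by a JSON object that holds its "fn" and its "kwargs", one argument or row to a line. jog_arm: Moves the arm, as the interface text tells. Its arguments: {"type":"object","properties":{"series":{"type":"array"},"grip_force":{"type":"number"}},"required":["series"]}

```bash
mkdir -p pics; ls
python3 - <<'E'
from cell import *
import cv2
for n in ("scene","top"):
    c=get_calibration(n); print(n,c["intrinsics"],c["k1"],c["T"].tolist() if hasattr(c["T"],"tolist") else c["T"])
    cv2.imwrite(f"pics/{n}0.png",snapshot(n)[:,:,::-1])
s=read_state(); print({k:s[k] for k in("time","eef_pos","tool_rot","ft_force","width","joint_pos")})
E
```

```text
pics
scene [[428.05885388   0.         282.20275855]
 [  0.         428.05885388 203.524959  ]
 [  0.           0.           1.        ]] 0.03319975269788259 [[0.885129267302897, -0.3090444589956519, 0.347904731971156, 0.9079842346269363], [0.4648489856404569, 0.552686228830082, -0.6917032261097389, -0.5752192515820839], [0.021484894993352745, 0.7739699314738702, 0.6328577600547042, 0.6658102501415332], [0.0, 0.0, 0.0, 1.0]]
top [[440.22272552   0.         277.81999879]
 [  0.         440.22272552 209.05765776]
 [  0.           0.           1.        ]] -0.06506544304121588 [[0.028113977076952713, 0.9981474244829582, -0.05395667976213819, 0.5084313923510844], [-0.999598332038366, 0.02787977634923149, -0.005088482763410536, 0.09328894242664423], [-0.003574755800508617, 0.05407806458032857, 0.9985303120347488, 1.0649430018568504], [0.0, 0.0, 0.0, 1.0]]
{'time': 0.1, 'eef_pos': array([ 0.20075502, -0.53854985,  0.20549353]), 'tool_rot': array([-1.79944917e+02,  2.84969160e-03,  2.04428083e+01]), 'ft_force': array([-0.47602673, -0.00281756, -0.07259912]), 'width': 0.08559902387232639, 'joint_pos': array([67.16590826, 40.5094569 , -1.58185839, 85.07924525,  1.26159425,
       54.48381432, -4.32806767])}
```

View pics/scene0.png

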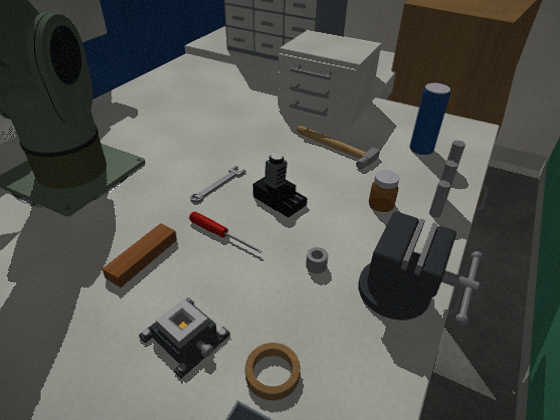

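View pics/top0.png

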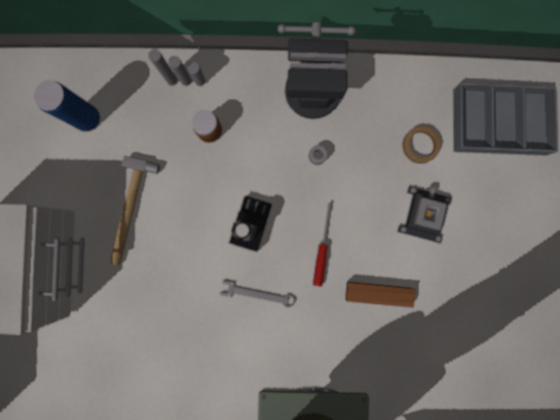

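The scene view shows the lamp in its dock at about (277,180) and the foot with its amber contact at (183,325). In the top view the lamp is at (243,230) and the foot socket at (429,213). I'll enlarge both.

```bash
cat > h.py <<'E'
import cv2, numpy as np
from cell import *
def ray(n,u,v):
    c=get_calibration(n);K=np.array(c["intrinsics"]);T=np.array(c["T"]);
    d=np.array([(u-K[0,2])/K[0,0],(v-K[1,2])/K[1,1]]); s=d.copy()
    for _ in range(20): s=d/(1+c["k1"]*(s@s))
    w=T[:3,:3]@np.array([s[0],-s[1],-1]); return T[:3,3],w/np.linalg.norm(w)
def onz(n,u,v,z):
    o,d=ray(n,u,v); return o+d*(z-o[2])/d[2]
def two(p,q):
    o,d=ray("scene",*p);o2,e=ray("top",*q)
    t=np.linalg.lstsq(np.c_[d,-e],o2-o,rcond=None)[0]; a,b=o+d*t[0],o2+e*t[1]
    return (a+b)/2,np.linalg.norm(a-b)
def proj(n,P):
    c=get_calibration(n);K=np.array(c["intrinsics"]);T=np.array(c["T"]);
    q=T[:3,:3].T@(np.array(P)-T[:3,3]); s=np.array([q[0],-q[1]])/-q[2]; s=s*(1+c["k1"]*(s@s))
    return K[:2,:2]@s+K[:2,2]
def crop(im,u,v,w,h,k,g=0.6):
    c=im[v:v+h,u:u+w]; c=(255*(c/255.)**g).astype(np.uint8)
    return cv2.resize(c,None,fx=k,fy=k,interpolation=cv2.INTER_CUBIC)
E
python3 - <<'E'
from h import *
s=cv2.imread("pics/scene0.png");t=cv2.imread("pics/top0.png")
a=np.vstack([np.hstack([crop(s,240,145,80,75,5),crop(s,135,290,100,94,4)[:375]]),np.hstack([crop(t,222,190,57,32,7)[:1],crop(t,222,190,57,32,7)[:1]])[:0].reshape(0,800,3)])
b=np.hstack([crop(t,222,185,57,32*1,7)]) 
cv2.imwrite("pics/c1.png",a)
cv2.imwrite("pics/c2.png",np.hstack([crop(t,220,185,66,75,6),crop(t,395,175,66,75,6)]))
E
```

```text
(no output)
```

View pics/c1.png

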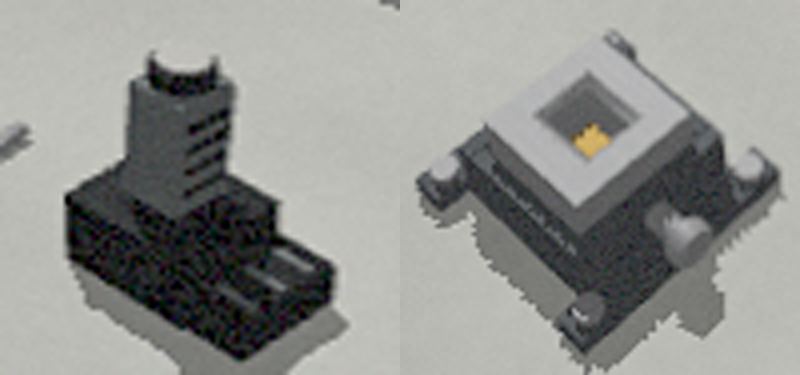

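View pics/c2.png

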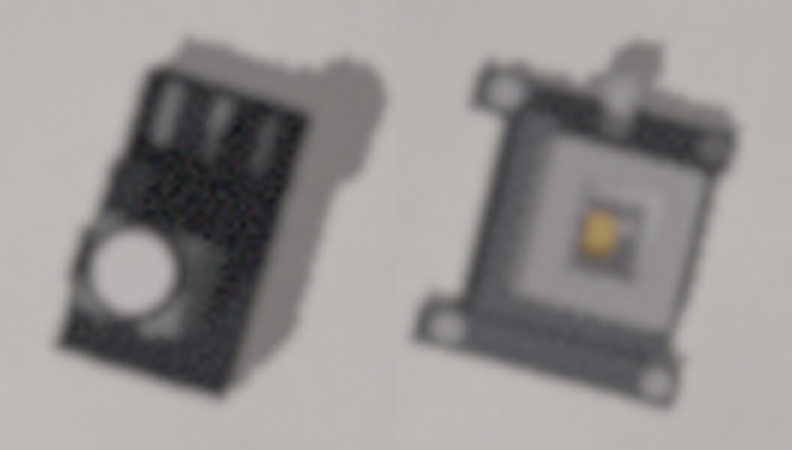

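The lamp is aligned with the dock: the fins show on the +x face and the plain -y face points toward the camera, so the button is on the hidden +y side, left in the top view. In the crops the foot head's corners are clear: top (553,135), (712,175), (670,335), (520,295), and scene (610,32), (692,112), (578,205), (487,125). I'll refine these corners and cast rays.

```bash
cat > m1.py <<'E'
from h import *
S=cv2.imread("pics/scene0.png");T=cv2.imread("pics/top0.png")
def ref(im,pts,k,ox,oy,px):
    p=np.array([[(u-px+.5)/k-.5+ox,(v+.5)/k-.5+oy] for u,v in pts],np.float32)
    q=cv2.cornerSubPix(cv2.cvtColor(im,cv2.COLOR_BGR2GRAY),p.copy().reshape(-1,1,2),(2,2),(-1,-1),(3,30,.01)).reshape(-1,2)
    bad=np.linalg.norm(q-p,axis=1)>1.5; q[bad]=p[bad]; print("ref move",np.round(np.linalg.norm(q-p,axis=1),1)); return q
# head corners, order: far-left (top), far-right, near-right, near-left
ht=ref(T,[(553,135),(712,175),(670,335),(520,295)],6,395,175,396)
hs=ref(S,[(692,112),(578,205),(487,125),(610,32)],4,135,290,400)
mt=ref(T,[(585,195),(648,205),(635,278),(572,270)],6,395,175,396)
ms=ref(S,[(640,115),(588,158),(533,115),(587,70)],4,135,290,400)
for a,b in((hs,ht),(ms,mt)):
    P=[]
    for p,q in zip(a,b):
        x,e=two(p,q);P.append(x);print(np.round(x*1e3,1),"gap",round(e*1e3,1))
    P=np.array(P);print("centre",P.mean(0)*1e3)
    print("sides",[round(np.linalg.norm(P[i]-P[i-1])*1e3,1) for i in range(4)])
    d=(P[0]+P[1]-P[2]-P[3])[:2];print("yaw x axis",np.degrees(np.arctan2(d[1],d[0])))
    d=(P[0]+P[3]-P[1]-P[2])[:2];print("yaw y axis-90",np.degrees(np.arctan2(d[1],d[0]))-90)
# lens
g=cv2.cvtColor(T,cv2.COLOR_BGR2GRAY)
n,l,st,c=cv2.connectedComponentsWithStats((g[218:245,230:258]>120).astype(np.uint8))
for i in range(1,n): print(st[i],c[i]+[230,218],onz("top",*(c[i]+[230,218]),.1185)*1e3)
E
python3 m1.py
```

```text
ref move [0.  0.  1.3 0.6]
ref move [1.3 0.7 0.6 1.1]
ref move [0.8 0.7 1.  1.1]
ref move [0.6 0.  0.1 0.3]
[ 599.9 -233.5   49.8] gap 1.4
[ 586.8 -295.5   50.7] gap 0.3
[ 523.4 -280.8   45.8] gap 5.0
[ 541.1 -217.6   49.7] gap 6.5
centre [ 562.79149562 -256.84193579   48.99357058]
sides [np.float64(61.0), np.float64(63.3), np.float64(65.2), np.float64(65.7)]
yaw x axis -14.10127977944746
yaw y axis-90 -13.811516753864183
[ 580.4 -245.8   45.2] gap 2.3
[ 573.5 -271.8   44. ] gap 0.1
[ 542.7 -266.4   47. ] gap 3.3
[ 549.7 -239.5   50.2] gap 0.9
centre [ 561.57850877 -255.88297431   46.58906208]
sides [np.float64(31.8), np.float64(26.9), np.float64(31.4), np.float64(28.0)]
yaw x axis -10.83108821223954
yaw y axis-90 -14.624404572118934
[ 0  0  6 18 46] [231.41304348 223.13043478] [526.47006099 197.08286566 118.5       ]
[  6   7  12  11 107] [241.64485981 229.96261682] [512.42025474 174.57363728 118.5       ]
[ 0 26  1  1  1] [230. 244.] [481.59733474 198.64031969 118.5       ]
```

Run:
```python
from h import *
print(two(((183+.5)/5-.5+240,(52+.5)/5-.5+145),(241.64,229.96)))
T=cv2.imread("pics/top0.png");g=cv2.cvtColor(T,cv2.COLOR_BGR2GRAY)
m=(g[185:260,220:286]<75).astype(np.uint8)
m=cv2.morphologyEx(m,cv2.MORPH_CLOSE,np.ones((3,3)))
c=max(cv2.findContours(m,0,1)[0],key=cv2.contourArea)
r=cv2.minAreaRect(c);b=cv2.boxPoints(r)+[220,185];print(r,b.round(1).tolist())
for p in b: print([np.round(onz("top",*p,z)*1e3,1)[:2] for z in(0,.024,.04)])
# dark edges per direction: right base edge & left edge by line fit
P=c[:,0,:]
for side in("L","R"):
    pts=[]
    for v in range(206 if side=="L" else 212,236 if side=="R" else 222):
        x=np.where(m[v-185])[0]
        pts.append((x.min() if side=="L" else x.max(),v-185))
    pts=np.float32(pts)+[220,185]; w=np.float32([onz("top",*p,.024 if side=="L" else 0)[:2] for p in pts])
    vx,vy,x0,y0=cv2.fitLine(w,cv2.DIST_HUBER,0,.01,.01).ravel(); print(side,np.degrees(np.arctan2(vy,vx)),x0,y0)
# foot flange bolt/edges : dark mask rectangle
m=(g[175:250,395:461]<110).astype(np.uint8)
c=max(cv2.findContours(m,0,1)[0],key=cv2.contourArea);print(cv2.minAreaRect(c))
for a,b2,k in(((505,92),(447,325),0),((712,148),(656,383),0),((447,325),(656,383),1)):
    A,B=[onz("top",(u-396+.5)/6-.5+395,(v+.5)/6-.5+175,.014)[:2] for u,v in(a,b2)]
    d=A-B if k==0 else A-B; print("bolt",A,B,np.degrees(np.arctan2(d[1],d[0]))-(90 if k else 0))
```

```text
(array([0.5121196 , 0.17434996, 0.1192114 ]), np.float64(0.0006972363748337358))
((33.04999923706055, 37.849998474121094), (36.68241500854492, 52.17757797241211), 18.43494987487793) [[227.4, 241.8], [243.9, 192.3], [278.7, 203.9], [262.2, 253.4]]
[array([483.4, 218.3]), array([483.9, 215.5]), array([484.3, 213.6])]
[array([604.4, 182.2]), array([602.3, 180.2]), array([600.8, 178.9])]
[array([578.6,  96.9]), array([577. ,  96.9]), array([575.9,  96.8])]
[array([457.9, 133.4]), array([459. , 132.5]), array([459.8, 131.9])]
L -18.471222 0.55156374 0.19092646
R -10.689724 0.53715235 0.12070447
((30.823532104492188, 34.20588302612305), (45.8392333984375, 58.69362258911133), 14.03624439239502)
bolt [ 0.62045703 -0.22498632] [ 0.52637262 -0.20265486] -13.352387369429195
bolt [ 0.60034407 -0.30957195] [ 0.50539235 -0.28754655] -13.05960701843565
bolt [ 0.52637262 -0.20265486] [ 0.50539235 -0.28754655] -13.882003405323019
```

Run:
```python
from h import *
f=lambda u,v,z:onz("top",(u+.5)/6-.5+220,(v+.5)/6-.5+185,z)[:2]*1e3
NL=f(58,345,.04);NR=f(222,397,.0);FL=f(148,68,.024);FR=f(315,118,.0);NR4=f(222,397,.04)
for n,a,b in(("left",FL,NL),("right",FR,NR),("far",FL,FR),("near",NL,NR4)):
    d=a-b;print(n,a,b,np.linalg.norm(d),np.degrees(np.arctan2(d[1],d[0])))
g=lambda u,v,z:onz("scene",(u+.5)/5-.5+240,(v+.5)/5-.5+145,z)[:2]*1e3
A=g(70,260,0);B=g(242,362,0);C=g(335,298,0)
print("scene base",A,B,C,np.linalg.norm(A-B),np.degrees(np.arctan2(*(B-A)[::-1])),np.linalg.norm(C-B),np.degrees(np.arctan2(*(C-B)[::-1]))-90)
# light fan bars: top-view edges
```

```text
left [593.67974164 179.12244379] [483.76684367 209.27175024] 113.9729170418632 -15.339053628188523
right [577.25590369 112.9458115 ] [463.85678099 147.09731893] 118.4300911438813 -16.760305528658893
far [593.67974164 179.12244379] [577.25590369 112.9458115 ] 68.18422922469081 76.06184381292576
near [483.76684367 209.27175024] [465.5310344  145.07623888] 66.73536107968944 74.14191541356657
scene base [466.76399195 141.78985967] [577.3851996  114.58192614] [595.54410265 179.45903556] 113.91805488416323 -13.817954421398392 67.37050605693516 -15.63676958568378
```

Run:
```python
from h import *
g=lambda u,v,z:onz("scene",(u+.5)/5-.5+240,(v+.5)/5-.5+145,z)[:2]*1e3
L,N,R=g(129,82,.1055),g(181,108,.1055),g(234,81,.1055)
print(L,N,R,(L+R)/2,np.linalg.norm(N-L),np.degrees(np.arctan2(*(N-L)[::-1])),np.linalg.norm(R-N),np.degrees(np.arctan2(*(R-N)[::-1]))-90)
# predicted lamp corners for yaw -15.3 at (512.3,174.5)
c=np.array([512.3,174.5]);t=np.radians(-15.3);M=np.array([[np.cos(t),-np.sin(t)],[np.sin(t),np.cos(t)]])
for z in(.0415,.1055):
  for x,y in((-18,-20),(18,-20),(18,20),(-18,20)):
    p=M@[x,y]+c;P=[*(p/1e3),z];s=proj("scene",P);q=proj("top",P)
    print(z,x,y,"c1",((s+.5-[240,145])*5-.5).round(),"c2",((q+.5-[220,185])*6-.5).round())
for y in(20,28):
    p=M@[0,y]+c;print(y,((proj("top",[*(p/1e3),.0795])+.5-[220,185])*6-.5).round())
S=cv2.imread("pics/scene0.png");T=cv2.imread("pics/top0.png")
cv2.imwrite("pics/c3.png",np.hstack([crop(S,255,148,40,50,10,.45),crop(T,228,215,40,50,10,.45)]))
```

```text
[492.08308139 157.66711006] [523.60706779 150.71679647] [534.66308134 182.79889777] [513.37308136 170.23300391] 32.28108699063628 -12.433483661052891 33.93370977716083 -19.014783623241826
0.0415 -18 -20 c1 [127. 188.] c2 [185. 334.]
0.0415 18 -20 c1 [181. 219.] c2 [213. 244.]
0.0415 18 20 c1 [237. 184.] c2 [114. 214.]
0.0415 -18 20 c1 [184. 154.] c2 [ 87. 303.]
0.1055 -18 -20 c1 [127.  78.] c2 [174. 336.]
0.1055 18 -20 c1 [182. 109.] c2 [203. 241.]
0.1055 18 20 c1 [241.  75.] c2 [ 98. 209.]
0.1055 -18 20 c1 [185.  46.] c2 [ 68. 304.]
20 [ 90. 258.]
28 [ 70. 251.]
```

View pics/c3.png

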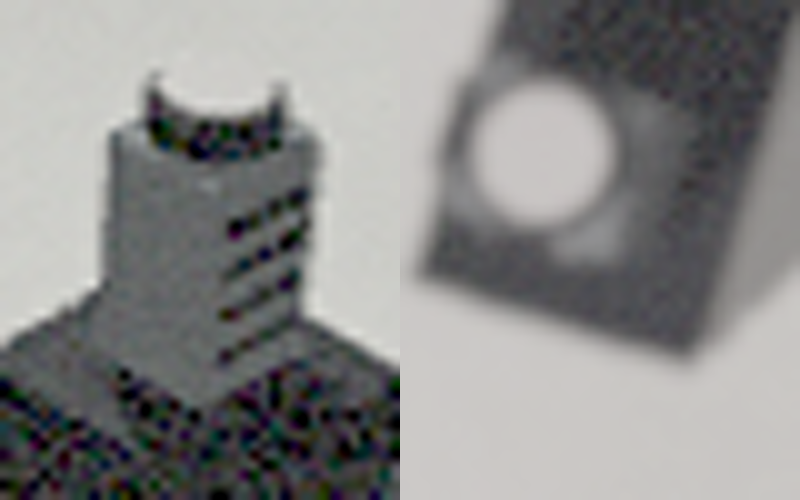

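The scene crop confirms fins on the +x face and the plain -y face. The block centre is about (209,.) in the crop, and the lens at (540,150) agrees within about 1 mm. Lamp: (512.5, 173.5) mm, yaw -15.3°. Foot: (562.8, -256.4), yaw -13.7°, top about 50 mm.

```bash
cat >> h.py <<'E'
from scipy.spatial.transform import Rotation as R
def to(x,y,z,yaw):
    s=read_state();Q=R.from_euler("xyz",s["tool_rot"],degrees=True)
    d=Q.inv().apply(np.array([x,y,z])-s["eef_pos"])*100
    print("t",s["time"],"shift cm",d.round(3),"spin",round((s["tool_rot"][2]-yaw+180)%360-180,2),"pose",s["eef_pos"].round(4),s["tool_rot"].round(2),"F",np.round(s["ft_force"],2),"w",s["width"],"g",s["grasp_force"])
E
python3 -c "
from h import *
to(.5125,.1735,.2,-15.3)"
```

```text
t 0.1 shift cm [ 54.081 -55.832   0.6  ] spin 35.74 pose [ 0.2008 -0.5385  0.2055] [-179.94    0.     20.44] F [-0.48 -0.   -0.07] w 0.08559902387232639 g 0.0
```

{"fn": "jog_arm", "kwargs": {
  "series": [
    [[-1, 6, -6.2, 0, 4], [-1, 12, -12.4, 0, 8], [-1, 18, -18.6, 0, 12], [-1, 24, -24.8, 0, 16], [-1, 30, -31, 0, 20], [-1, 36, -37.2, 0, 24], [-1, 39, -40.2, 0, 28], [-1, 39, -40.2, 0, 32]]
  ],
  "grip_force": 20
}}

```text
time: 0.9
eef_pos: [0.3581, -0.18, 0.2059]
tool_rot: [-180.0, 0.0, -11.3]
ft_force: [1.6, -0.2, -0.7]
width: 0.0853
grasp_force: 0.0
```

```bash
python3 -c "
from h import *
to(.5125,.1735,.2,-15.3)"
```

```text
t 0.9 shift cm [  8.244 -37.688   0.596] spin 4.04 pose [ 0.3581 -0.18    0.2059] [-179.99    0.    -11.26] F [ 1.59 -0.24 -0.68] w 0.08532478183030669 g 0.0
```

{"fn": "jog_arm", "kwargs": {
  "series": [
    [[-1, 1, -4.7, 0, 1], [-1, 2, -9.4, 0, 2], [-1, 3, -14, 0, 3], [-1, 4.1, -18.8, 0, 4], [-1, 5.2, -23.5, 0, 4], [-1, 6.2, -28.2, 0, 4], [-1, 7.2, -33, 0, 4], [-1, 8.2, -37.6, 0.6, 4]]
  ]
}}

```text
time: 1.7
eef_pos: [0.5111, 0.1736, 0.2002]
tool_rot: [-180.0, -0.0, -15.1]
ft_force: [-0.1, -1.4, -0.5]
width: 0.0855
grasp_force: 0.0
```

{"fn": "jog_arm", "kwargs": {
  "series": [
    [[-1, 0, 0, 0, 0], [-1, 0, 0, 0, 0], [-1, 0, 0, 0, 0]]
  ]
}}

```text
time: 2.0
eef_pos: [0.5104, 0.1701, 0.2]
tool_rot: [180.0, 0.0, -15.2]
ft_force: [0.2, -0.6, -0.4]
width: 0.0854
grasp_force: 0.0
```

```bash
python3 -c "
from h import *
to(.5125,.1735,.2,-15.3)
cv2.imwrite('pics/s1.png',snapshot('scene')[:,:,::-1]);cv2.imwrite('pics/t1.png',snapshot('top')[:,:,::-1])
S=cv2.imread('pics/s1.png');T=cv2.imread('pics/t1.png')
cv2.imwrite('pics/c4.png',np.hstack([crop(S,210,75,130,150,3),crop(T,190,160,130,150,3)]))
"
```

```text
t 2.0 shift cm [ 0.114 -0.382 -0.004] spin 0.12 pose [0.5104 0.1701 0.2   ] [ 1.7997e+02  1.0000e-02 -1.5180e+01] F [ 0.15 -0.56 -0.4 ] w 0.0854171960580007 g 0.0
```

View pics/c4.png

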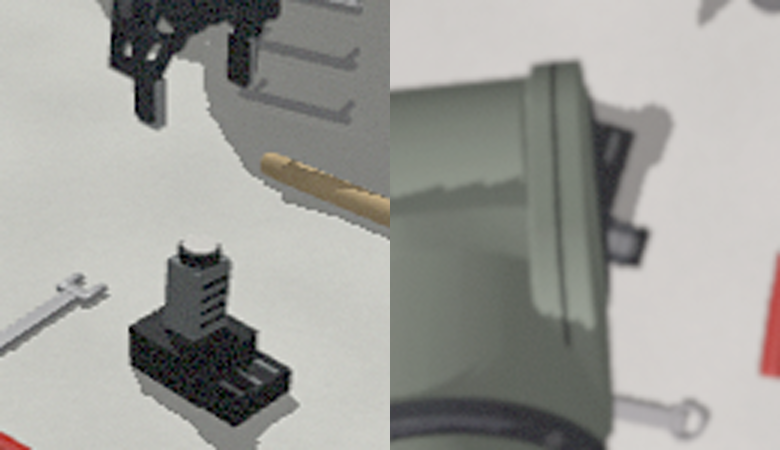

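The open fingers straddle the lamp (tips at (150,125) and (240,85), lamp cap at (200,250) below). Correcting and descending.

{"fn": "jog_arm", "kwargs": {
  "series": [
    [[-1, 0.1, -0.35, 0, 0.1], [-1, 0.1, -0.35, 3, 0.1], [-1, 0.1, -0.35, 6, 0.1], [-1, 0.1, -0.35, 9, 0.1], [-1, 0.1, -0.35, 11.5, 0.1], [-1, 0.1, -0.35, 13, 0.1], [-1, 0.1, -0.35, 14.2, 0.1], [-1, 0.1, -0.35, 14.2, 0.1]]
  ]
}}

```text
time: 2.9
eef_pos: [0.5121, 0.1741, 0.057]
tool_rot: [180.0, 0.1, -15.2]
ft_force: [0.4, -0.6, 1.2]
width: 0.0857
grasp_force: 0.0
```

{"fn": "jog_arm", "kwargs": {
  "series": [
    [[-0.6, 0, 0, 0, 0], [-0.4, 0, 0, 0, 0], [-0.3, 0, 0, 0, 0], [-0.3, 0, 0, 0, 0], [-0.3, 0, 0, 0, 0]]
  ]
}}

```text
time: 3.4
eef_pos: [0.5125, 0.1744, 0.0582]
tool_rot: [-180.0, -0.0, -15.2]
ft_force: [0.9, 0.1, -0.0]
width: 0.0555
grasp_force: 0.0
```

```bash
python3 -c "
from h import *
to(.5125,.1735,.058,-15.3)
cv2.imwrite('pics/s2.png',snapshot('scene')[:,:,::-1])
S=cv2.imread('pics/s2.png')
cv2.imwrite('pics/c5.png',crop(S,230,110,100,100,6))
"
```

```text
t 3.4 shift cm [0.021 0.088 0.017] spin 0.1 pose [0.5125 0.1744 0.0582] [-1.7998e+02 -1.0000e-02 -1.5200e+01] F [ 0.9   0.08 -0.04] w 0.05553701270299431 g 0.0
```

View pics/c5.png

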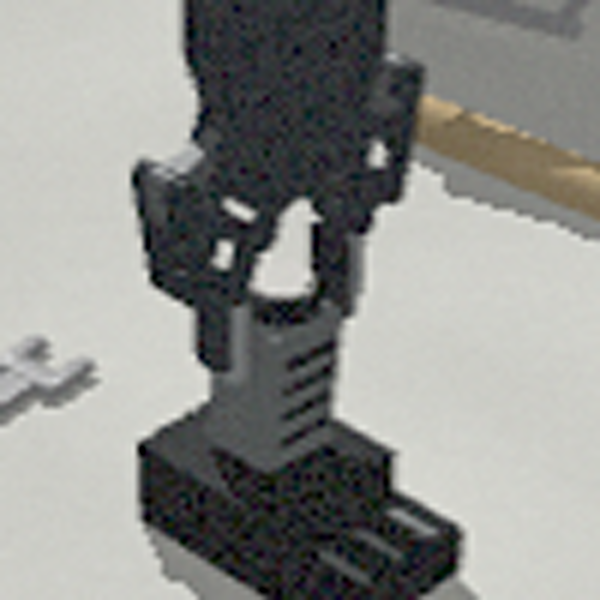

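{"fn": "jog_arm", "kwargs": {
  "series": [
    [[-0.2, 0, 0.05, 0.3, 0], [-0.16, 0, 0.05, 0.3, 0], [-0.12, 0, 0.05, 0.3, 0], [-0.12, 0, 0.05, 0.3, 0], [-0.12, 0, 0.05, 0.3, 0]]
  ],
  "grip_force": 20
}}

```text
time: 3.95
eef_pos: [0.5122, 0.1738, 0.0548]
tool_rot: [180.0, 0.0, -15.2]
ft_force: [-0.1, 0.7, -3.3]
width: 0.0479
grasp_force: 4.9
```

{"fn": "jog_arm", "kwargs": {
  "series": [
    [[-0.1, 0, 0, 0, 0], [-0.08, 0, 0, 0, 0], [-0.08, 0, 0, 0, 0], [-0.08, 0, 0, 0, 0]]
  ]
}}

```text
time: 4.35
eef_pos: [0.5123, 0.1736, 0.055]
tool_rot: [180.0, 0.0, -15.2]
ft_force: [-0.6, -2.5, 3.1]
width: 0.0465
grasp_force: 8.1
```

{"fn": "jog_arm", "kwargs": {
  "series": [
    [[-0.06, 0, 0, 0, 0], [-0.04, 0, 0, 0, 0], [-0.04, 0, 0, 0, 0], [-0.04, 0, 0, 0, 0]]
  ]
}}

```text
time: 4.75
eef_pos: [0.5123, 0.1732, 0.0551]
tool_rot: [180.0, -0.0, -15.2]
ft_force: [-2.1, -5.0, 7.8]
width: 0.0448
grasp_force: 10.4
```

{"fn": "jog_arm", "kwargs": {
  "series": [
    [[-0.03, 0, 0.05, -0.03, 0], [-0.02, 0, 0.1, -0.05, 0], [-0.01, 0, 0.1, -0.05, 0], [0, 0, 0.1, -0.05, 0], [0, 0, 0.1, -0.05, 0]]
  ],
  "grip_force": 24
}}

```text
time: 5.25
eef_pos: [0.512, 0.1725, 0.0555]
tool_rot: [180.0, 0.0, -15.2]
ft_force: [-0.8, -5.8, 7.4]
width: 0.043
grasp_force: 11.6
```

{"fn": "jog_arm", "kwargs": {
  "series": [
    [[0.02, 0, 0, -0.03, 0], [0.04, 0, 0, -0.03, 0], [0.04, 0, 0, -0.03, 0], [0.04, 0, 0, -0.03, 0]]
  ]
}}

```text
time: 5.65
eef_pos: [0.5119, 0.172, 0.0558]
tool_rot: [179.9, 0.0, -15.2]
ft_force: [-2.4, -8.7, 8.9]
width: 0.0412
grasp_force: 13.9
```

{"fn": "jog_arm", "kwargs": {
  "series": [
    [[0.05, 0, 0.07, -0.03, 0], [0.05, 0, 0.13, -0.05, 0], [0.05, 0, 0.13, -0.05, 0], [0.05, 0, 0.13, -0.05, 0]]
  ]
}}

```text
time: 6.05
eef_pos: [0.5117, 0.1716, 0.0562]
tool_rot: [-180.0, 0.0, -15.2]
ft_force: [-1.3, -3.9, 3.3]
width: 0.0405
grasp_force: 13.2
```

{"fn": "jog_arm", "kwargs": {
  "series": [
    [[0.1, 0, 0.05, -0.03, 0], [0.15, 0, 0.05, -0.03, 0], [0.2, 0, 0.05, -0.03, 0], [0.2, 0, 0.05, -0.03, 0], [0.2, 0, 0.05, -0.03, 0]]
  ],
  "grip_force": 28
}}

```text
time: 6.55
eef_pos: [0.5116, 0.1713, 0.0566]
tool_rot: [-180.0, -0.0, -15.2]
ft_force: [-1.3, -0.6, 4.6]
width: 0.04
grasp_force: 27.6
```

{"fn": "jog_arm", "kwargs": {
  "series": [
    [[0.2, 0, 0, -0.05, 0], [0.2, 0, 0, -0.1, 0], [0.2, 0, 0, -0.15, 0], [0.2, 0, 0, -0.2, 0], [0.2, 0, 0, -0.25, 0], [0.2, 0, 0, -0.3, 0]]
  ]
}}

```text
time: 7.15
eef_pos: [0.5116, 0.1712, 0.0595]
tool_rot: [-180.0, 0.0, -15.2]
ft_force: [0.9, -0.4, 3.7]
width: 0.0403
grasp_force: 27.6
```

{"fn": "jog_arm", "kwargs": {
  "series": [
    [[0.2, 0, 0, -0.1, 0], [0.2, 0, 0, -0.2, 0], [0.2, 0, 0, -0.3, 0], [0.2, 0, 0, -0.4, 0], [0.2, 0, 0, -0.5, 0], [0.2, 0, 0, -0.6, 0], [0.2, 0, 0, -0.7, 0], [0.2, 0, 0, -0.8, 0]]
  ]
}}

```text
time: 7.95
eef_pos: [0.5115, 0.1711, 0.0676]
tool_rot: [-180.0, 0.0, -15.2]
ft_force: [-0.3, -0.7, -3.0]
width: 0.0403
grasp_force: 28.4
```

{"fn": "jog_arm", "kwargs": {
  "series": [
    [[0.2, 0, 0, -0.3, 0], [0.2, 0, 0, -0.6, 0], [0.2, 0, 0, -1.0, 0], [0.2, 0, 0, -1.6, 0], [0.2, 0, 0, -2.4, 0], [0.2, 0, 0, -3.5, 0], [0.2, 0, 0, -5, 0], [0.2, 0, 0, -6.5, 0]]
  ]
}}

```text
time: 8.75
eef_pos: [0.5116, 0.1711, 0.1338]
tool_rot: [-180.0, -0.0, -15.2]
ft_force: [0.5, -0.4, -1.7]
width: 0.0404
grasp_force: 28.4
```

{"fn": "jog_arm", "kwargs": {
  "series": [
    [[0.2, 0, 0, -1.5, 0], [0.2, 0, 0, -3, 0], [0.2, 0, 0, -4.5, 0], [0.2, 0, 0, -5.5, 0], [0.2, 0, 0, -6.2, 0], [0.2, 0, 0, -6.5, 0], [0.2, 0, 0, -6.5, 0], [0.2, 0, 0, -6.5, 0]]
  ]
}}

```text
time: 9.55
eef_pos: [0.5114, 0.1711, 0.1971]
tool_rot: [180.0, 0.0, -15.2]
ft_force: [-0.4, 0.5, -3.1]
width: 0.0398
grasp_force: 28.4
```

```bash
python3 -c "
from h import *
to(.5626,-.2569,.197,-13.7)"
```

```text
t 9.55 shift cm [1.6168e+01 3.9958e+01 9.0000e-03] spin -1.51 pose [0.5114 0.1711 0.1971] [ 1.7998e+02  4.0000e-02 -1.5210e+01] F [-0.39  0.51 -3.06] w 0.0398020716153046 g 28.44328563369345
```

{"fn": "jog_arm", "kwargs": {
  "series": [
    [[0.2, 0.5, 1.2, 0, 0], [0.2, 1.5, 3.7, 0, 0], [0.2, 2.9, 7.2, 0, 0], [0.2, 4.5, 11.2, 0, 0], [0.2, 6.2, 15.2, 0, -0.5], [0.2, 7.8, 19.2, 0, -1], [0.2, 9.4, 23.2, 0, -1.5], [0.2, 11, 27.2, 0, -1.5]]
  ]
}}

```text
time: 10.35
eef_pos: [0.5459, -0.1229, 0.1972]
tool_rot: [180.0, 0.0, -13.7]
ft_force: [1.2, 0.4, -2.7]
width: 0.0403
grasp_force: 28.6
```

{"fn": "jog_arm", "kwargs": {
  "series": [
    [[0.2, 1.6, 4, 0, 0], [0.2, 2.9, 7.2, 0, 0], [0.2, 4, 9.8, 0, 0], [0.2, 4.7, 11.6, 0, 0], [0.2, 5.1, 12.6, 0, 0], [0.2, 5.1, 12.7, 0, 0], [0.2, 5.1, 12.7, 0, 0], [0.2, 5.1, 12.7, 0, 0]]
  ]
}}

```text
time: 11.15
eef_pos: [0.566, -0.2545, 0.1975]
tool_rot: [-180.0, 0.0, -13.6]
ft_force: [-0.4, -0.7, -2.8]
width: 0.0403
grasp_force: 28.6
```

```bash
python3 -c "
from h import *
to(.5626,-.2569,.115,-13.7)"
```

```text
t 11.15 shift cm [-0.269  0.32   8.25 ] spin 0.07 pose [ 0.566  -0.2545  0.1975] [-1.7996e+02  1.0000e-02 -1.3630e+01] F [-0.43 -0.7  -2.75] w 0.040272840580963455 g 28.622723860898986
```

{"fn": "jog_arm", "kwargs": {
  "series": [
    [[0.2, -0.1, 0.1, 1, 0], [0.2, -0.27, 0.3, 2.5, 0], [0.2, -0.27, 0.32, 4.5, 0], [0.2, -0.27, 0.32, 6, 0], [0.2, -0.27, 0.32, 7.5, 0], [0.2, -0.27, 0.32, 8.2, 0], [0.2, -0.27, 0.32, 8.2, 0], [0.2, -0.27, 0.32, 8.2, 0]]
  ]
}}

```text
time: 11.95
eef_pos: [0.5626, -0.2581, 0.1159]
tool_rot: [180.0, -0.0, -13.7]
ft_force: [0.1, -0.5, -2.6]
width: 0.0403
grasp_force: 28.6
```

```bash
python3 -c "
from h import *
to(.5626,-.2569,.115,-13.7)
cv2.imwrite('pics/s3.png',snapshot('scene')[:,:,::-1]);cv2.imwrite('pics/t3.png',snapshot('top')[:,:,::-1])
S=cv2.imread('pics/s3.png');T=cv2.imread('pics/t3.png')
cv2.imwrite('pics/c6.png',crop(S,135,250,100,100,6))
"
```

```text
t 11.95 shift cm [-0.03  -0.114  0.089] spin 0.01 pose [ 0.5626 -0.2581  0.1159] [ 1.800e+02 -2.000e-02 -1.369e+01] F [ 0.09 -0.47 -2.6 ] w 0.04029400200206022 g 28.615295418421738
```

View pics/c6.png

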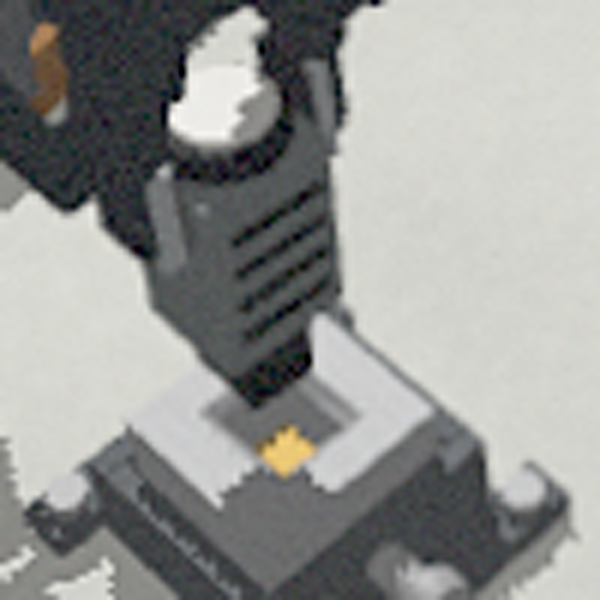

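The plug hangs just above the mouth. Its near bottom corner is at (258,408) in the crop and its right corner at (310,374). The mouth's corners are about (200,412), (360,412) and (280,350). I'll compare the two in this one camera.

```bash
cat >> m1.py <<'E'
print("-----")
for z in(.048,.05,.052):
    H=np.array([onz("scene",*p,z)[:2] for p in hs])*1e3;M=np.array([onz("scene",*p,z)[:2] for p in ms])*1e3
    print(z,"head",H.mean(0),[round(np.linalg.norm(H[i]-H[i-1]),1) for i in range(4)],"mouth",M.mean(0),[round(np.linalg.norm(M[i]-M[i-1]),1) for i in range(4)])
g=lambda u,v,z:onz("scene",(u+.5)/6-.5+135,(v+.5)/6-.5+250,z)[:2]*1e3
t=np.radians(-13.7);Rm=np.array([[np.cos(t),-np.sin(t)],[np.sin(t),np.cos(t)]])
for z in(.0755,.077):
    A=g(258,408,z);B=g(310,374,z);print(z,"centre from near",A-Rm@[13,-10],"from right",B-Rm@[13,10],np.linalg.norm(A-B),np.degrees(np.arctan2(*(B-A)[::-1]))-90)
tool=np.array([562.6,-258.1]);print("expected lamp centre",tool-Rm@[0,.5])
for n,P in(("near",[13,-10]),("right",[13,10]),("left",[-13,-10])):
    p=(tool-Rm@[0,.5]+Rm@P)/1e3;s=proj("scene",[*p,.0764]);print(n,((s+.5-[135,250])*6-.5).round(),)
E
python3 m1.py | sed -n '/-----/,$p'
```

```text
-----
0.048 head [ 563.49682761 -255.6738855 ] [np.float64(58.2), np.float64(62.6), np.float64(60.0), np.float64(67.4)] mouth [ 562.1169347  -256.68347086] [np.float64(35.8), np.float64(27.9), np.float64(34.4), np.float64(29.9)]
0.05 head [ 564.61201599 -256.70833051] [np.float64(58.0), np.float64(62.4), np.float64(59.8), np.float64(67.2)] mouth [ 563.23659013 -257.7146476 ] [np.float64(35.7), np.float64(27.8), np.float64(34.3), np.float64(29.8)]
0.052 head [ 565.72720438 -257.74277553] [np.float64(57.8), np.float64(62.2), np.float64(59.6), np.float64(67.0)] mouth [ 564.35624555 -258.74582435] [np.float64(35.6), np.float64(27.7), np.float64(34.2), np.float64(29.7)]
0.0755 centre from near [ 560.85499417 -260.11081536] from right [ 561.57433305 -264.00706841] 16.465019363621373 -19.35227579971034
0.077 centre from near [ 561.71098681 -260.87900645] from right [ 562.41646153 -264.81473382] 16.423181145430963 -19.352275799710654
expected lamp centre [ 562.48158093 -258.58577456]
near [266. 404.]
right [325. 359.]
left [207. 351.]
```

```bash
cat > m2.py <<'E'
from h import *
t=np.radians(-13.7);Rm=np.array([[np.cos(t),-np.sin(t)],[np.sin(t),np.cos(t)]])
c=np.array([562.6,-258.1])-Rm@[0,.5]
for n,P in(("near",[18,-20]),("right",[18,20]),("left",[-18,-20])):
  for z in(0,64):
    s=proj("scene",[*((c+Rm@P)/1e3),.1004+z/1e3]);print(n,z,((s+.5-[135,250])*6-.5).round())
print("cap",((proj("scene",[*(c/1e3),.1774])+.5-[135,250])*6-.5).round())
S=cv2.imread("pics/s3.png")
cv2.imwrite("pics/c7.png",crop(S,155,255,50,75,8,.4))
E
python3 m2.py
```

```text
near 0 [235. 383.]
near 64 [200. 224.]
right 0 [355. 292.]
right 64 [329. 133.]
left 0 [152. 308.]
left 64 [112. 149.]
cap [214. 106.]
```

View pics/c7.png

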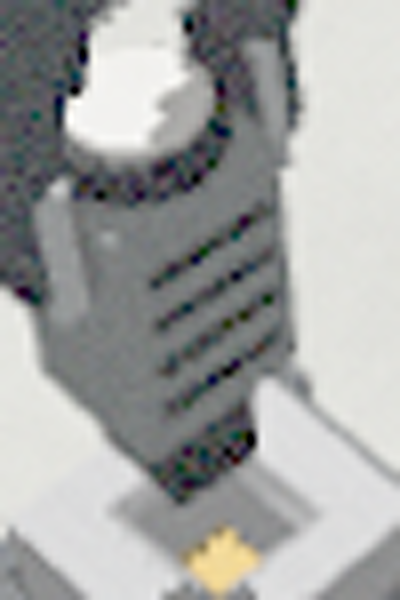

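```bash
cat > m3.py <<'E'
from h import *
def az(A,B,k,ox,oy,z):
    a,b=[onz("scene",(u+.5)/k-.5+ox,(v+.5)/k-.5+oy,z)[:2] for u,v in(A,B)];d=b-a
    return round(np.degrees(np.arctan2(d[1],d[0]))-90,1),round(np.linalg.norm(d)*1e3,1)
print("now",az((150,285),(268,212),8,155,255,.145),az((158,328),(272,258),8,155,255,.135),az((165,373),(275,298),8,155,255,.125),az((170,408),(270,345),8,155,255,.115))
print("dock",az((230,232),(308,190),10,255,148,.09),az((222,275),(302,232),10,255,148,.08),az((220,317),(298,278),10,255,148,.065),az((222,360),(292,320),10,255,148,.055))
E
cat >> m3.py <<'E'
# automatic: black fin blobs by local contrast, PCA direction
def fins(f,x0,y0,x1,y1,zs):
    g=cv2.cvtColor(cv2.imread(f),cv2.COLOR_BGR2GRAY)[y0:y1,x0:x1]
    g=cv2.resize(g,None,fx=6,fy=6,interpolation=cv2.INTER_CUBIC)
    bh=cv2.morphologyEx(g,cv2.MORPH_BLACKHAT,np.ones((19,19)))
    m=(bh>0.5*bh.max()).astype(np.uint8)
    for c in cv2.findContours(m,0,1)[0]:
        if cv2.contourArea(c)<80: continue
        (cx,cy),(w,h),_=cv2.minAreaRect(c);vx,vy,_,_=cv2.fitLine(c,2,0,.01,.01).ravel()
        L=max(w,h)/2;A=(cx-vx*L,cy-vy*L);B=(cx+vx*L,cy+vy*L)
        if A[0]>B[0]:A,B=B,A
        print(f,np.round([cx,cy,w,h]),az(A,B,6,x0,y0,zs))
fins("pics/s3.png",170,278,192,310,.13);fins("pics/scene0.png",275,164,288,188,.075)
E
python3 m3.py
```

```text
now (np.float64(-18.8), np.float64(26.5)) (np.float64(-19.5), np.float64(25.6)) (np.float64(-16.5), np.float64(25.8)) (np.float64(-19.6), np.float64(22.8))
dock (np.float64(-18.0), np.float64(25.7)) (np.float64(-18.4), np.float64(26.3)) (np.float64(-20.8), np.float64(24.9)) (np.float64(-17.4), np.float64(23.7))
pics/s3.png [ 68. 148.   8.  52.] (np.float64(-15.2), np.float64(13.2))
pics/s3.png [42. 98.  7. 32.] (np.float64(-16.7), np.float64(8.2))
pics/s3.png [70. 80.  7. 22.] (np.float64(-17.2), np.float64(5.8))
pics/s3.png [91. 66.  7. 22.] (np.float64(-17.9), np.float64(5.7))
pics/s3.png [50. 58.  8. 63.] (np.float64(-16.2), np.float64(16.5))
pics/s3.png [91. 30.  8. 26.] (np.float64(-8.5), np.float64(7.1))
pics/scene0.png [ 38. 105.  17.  62.] (np.float64(-24.6), np.float64(27.8))
pics/scene0.png [37. 83. 15. 54.] (np.float64(-16.9), np.float64(25.9))
pics/scene0.png [41. 56. 16. 61.] (np.float64(-14.5), np.float64(30.6))
pics/scene0.png [41. 32. 13. 54.] (np.float64(-19.3), np.float64(26.5))
```

```bash
cat > m4.py <<'E'
from m1 import *
print("=====")
def a(p,q,z,o):
    d=onz("scene",*q,z)[:2]-onz("scene",*p,z)[:2];return round(np.degrees(np.arctan2(d[1],d[0]))-o,1)
print("head y edges",a(hs[1],hs[0],.05,90),a(hs[2],hs[3],.05,90),"x",a(hs[2],hs[1],.05,0),a(hs[3],hs[0],.05,0))
print("mouth y",a(ms[1],ms[0],.05,90),a(ms[2],ms[3],.05,90),"x",a(ms[2],ms[1],.05,0),a(ms[3],ms[0],.05,0))
# c7 picks: mouth
f=lambda u,v:((u+.5)/8-.5+155,(v+.5)/8-.5+255)
print("c6 bottom head edge y", a(((272+.5)/6-.5+135,(592+.5)/6-.5+250),((447+.5)/6-.5+135,(425+.5)/6-.5+250),.04,90))
print("block shoulder x edge",a(f(42,365),f(163,478),.1,0),"plug bottom y",a(f(182,503),f(255,452),.077,90))
E
python3 m4.py | sed -n '/=====/,$p'
```

```text
=====
head y edges -11.9 -13.6 x -13.1 -17.9
mouth y -14.9 -11.9 x -10.1 -13.3
c6 bottom head edge y -8.9
block shoulder x edge -14.7 plug bottom y -17.1
```

Run:
```python
from h import *
g=lambda u,v,z:onz("scene",(u+.5)/6-.5+135,(v+.5)/6-.5+250,z)[:2]*1e3
print("block",(g(151,305,.1004)+g(341,292,.1004))/2,np.linalg.norm(g(151,305,.1004)-g(341,292,.1004)))
print("blocktop",(g(111,150,.1644)+g(328,140,.1644))/2)
for y in(-14,-17):
    t=np.radians(y);Rm=np.array([[np.cos(t),-np.sin(t)],[np.sin(t),np.cos(t)]])
    print(y,g(258,409,.0764)-Rm@[12.5,-9.5], (g(258,409,.0764)+g(308,375,.0764))/2-Rm@[12.7,0])
```

```text
block [ 560.33192829 -259.17989949] 50.312064761215325
blocktop [ 563.14766367 -259.81506692]
-14 [ 562.00328585 -261.37958171] [ 561.99567202 -262.92734524]
-17 [ 562.65744617 -260.88187332] [ 562.17335734 -262.28663267]
```

```bash
python3 -c "
from h import *
to(.5636,-.2557,.094,-11.5)"
```

```text
t 12.05 shift cm [ 0.023 -0.262  2.214] spin -2.2 pose [ 0.5627 -0.2582  0.1161] [ 1.80e+02 -5.00e-02 -1.37e+01] F [ 0.18 -0.15 -3.39] w 0.04017093175552337 g 28.61487571557518
```

{"fn": "jog_arm", "kwargs": {
  "series": [
    [[0.2, 0.02, -0.15, 0, -1], [0.2, 0.02, -0.26, 0.3, -2.2], [0.2, 0.02, -0.26, 0.8, -2.2], [0.2, 0.02, -0.26, 1.3, -2.2], [0.2, 0.02, -0.26, 1.7, -2.2], [0.2, 0.02, -0.26, 2, -2.2], [0.2, 0.02, -0.26, 2, -2.2], [0.2, 0.02, -0.26, 2, -2.2]]
  ]
}}

```text
time: 12.85
eef_pos: [0.5633, -0.2557, 0.0955]
tool_rot: [-180.0, 0.0, -11.5]
ft_force: [0.5, -0.8, -2.7]
width: 0.04
grasp_force: 28.6
```

{"fn": "jog_arm", "kwargs": {
  "series": [
    [[0.2, 0, 0, 0.1, 0], [0.2, 0, 0, 0.2, 0], [0.2, 0, 0, 0.3, 0], [0.2, 0, 0, 0.4, 0], [0.2, 0, 0, 0.4, 0]]
  ]
}}

```text
time: 13.35
eef_pos: [0.5632, -0.2556, 0.0913]
tool_rot: [-180.0, 0.0, -11.5]
ft_force: [0.3, 0.2, -3.1]
width: 0.0401
grasp_force: 28.6
```

{"fn": "jog_arm", "kwargs": {
  "series": [
    [[0.2, 0, 0, 0.1, 0], [0.2, 0, 0, 0.2, 0], [0.2, 0, 0, 0.3, 0], [0.2, 0, 0, 0.3, 0]]
  ]
}}

```text
time: 13.75
eef_pos: [0.5632, -0.2556, 0.0883]
tool_rot: [-180.0, 0.0, -11.5]
ft_force: [0.0, 1.0, -3.0]
width: 0.0397
grasp_force: 28.6
```

{"fn": "jog_arm", "kwargs": {
  "series": [
    [[0.2, 0, 0, 0.05, 0], [0.2, 0, 0, 0.1, 0], [0.2, 0, 0, 0.15, 0], [0.2, 0, 0, 0.2, 0], [0.2, 0, 0, 0.2, 0]]
  ]
}}

```text
time: 14.25
eef_pos: [0.5633, -0.2553, 0.0863]
tool_rot: [-180.0, 0.0, -11.5]
ft_force: [1.2, 1.0, -3.0]
width: 0.0402
grasp_force: 28.4
```

{"fn": "jog_arm", "kwargs": {
  "series": [
    [[0.2, 0, 0, 0.05, 0], [0.2, 0, 0, 0.1, 0], [0.2, 0, 0, 0.15, 0], [0.2, 0, 0, 0.2, 0], [0.2, 0, 0, 0.2, 0]]
  ]
}}

```text
time: 14.75
eef_pos: [0.5632, -0.2555, 0.0843]
tool_rot: [-180.0, 0.0, -11.5]
ft_force: [1.2, 3.6, -3.0]
width: 0.0402
grasp_force: 28.1
```

{"fn": "jog_arm", "kwargs": {
  "series": [
    [[0.2, 0, 0, 0.05, 0], [0.2, 0, 0, 0.1, 0], [0.2, 0, 0, 0.15, 0], [0.2, 0, 0, 0.2, 0], [0.2, 0, 0, 0.2, 0]]
  ]
}}

```text
time: 15.25
eef_pos: [0.5633, -0.2556, 0.0824]
tool_rot: [-180.0, 0.0, -11.5]
ft_force: [1.0, 4.2, -1.9]
width: 0.0404
grasp_force: 28.0
```

{"fn": "jog_arm", "kwargs": {
  "series": [
    [[0.2, 0.02, -0.04, 0, 0], [0.2, 0.02, -0.08, 0, 0], [0.2, 0.02, -0.08, 0.05, 0], [0.2, 0.02, -0.08, 0.1, 0], [0.2, 0.02, -0.08, 0.15, 0], [0.2, 0.02, -0.08, 0.15, 0]]
  ]
}}

```text
time: 15.85
eef_pos: [0.5635, -0.2551, 0.0809]
tool_rot: [180.0, 0.0, -11.5]
ft_force: [0.2, 1.1, -3.0]
width: 0.04
grasp_force: 29.4
```

{"fn": "jog_arm", "kwargs": {
  "series": [
    [[0.2, 0, 0, 0.05, 0], [0.2, 0, 0, 0.1, 0], [0.2, 0, 0, 0.15, 0], [0.2, 0, 0, 0.2, 0], [0.2, 0, 0, 0.2, 0]]
  ]
}}

```text
time: 16.35
eef_pos: [0.5635, -0.2549, 0.0789]
tool_rot: [-180.0, 0.0, -11.5]
ft_force: [0.2, 0.2, -2.3]
width: 0.0403
grasp_force: 29.5
```

```bash
python3 -c "
from h import *
to(.5632,-.2557,.0655,-11.5);print(read_state()['ft_torque'])"
```

```text
t 16.35 shift cm [-0.017  0.085  1.337] spin -0.01 pose [ 0.5635 -0.2549  0.0789] [-1.800e+02  1.000e-02 -1.151e+01] F [ 0.21  0.16 -2.29] w 0.04034358499722111 g 29.509793379111215
[0.0278488  0.01333669 0.0008803 ]
```

{"fn": "jog_arm", "kwargs": {
  "series": [
    [[0.2, 0, 0, 0.05, 0], [0.2, 0, 0, 0.1, 0], [0.2, 0, 0, 0.15, 0], [0.2, 0, 0, 0.2, 0], [0.2, 0, 0, 0.25, 0], [0.2, 0, 0, 0.3, 0]]
  ]
}}

```text
time: 16.95
eef_pos: [0.5636, -0.2549, 0.0759]
tool_rot: [-180.0, 0.0, -11.5]
ft_force: [0.6, 0.1, -2.7]
width: 0.0401
grasp_force: 29.5
```

{"fn": "jog_arm", "kwargs": {
  "series": [
    [[0.2, 0, 0, 0.05, 0], [0.2, 0, 0, 0.1, 0], [0.2, 0, 0, 0.15, 0], [0.2, 0, 0, 0.2, 0], [0.2, 0, 0, 0.2, 0]]
  ]
}}

```text
time: 17.45
eef_pos: [0.5636, -0.2549, 0.0739]
tool_rot: [-180.0, 0.0, -11.5]
ft_force: [0.6, 0.4, -2.8]
width: 0.0399
grasp_force: 29.5
```

{"fn": "jog_arm", "kwargs": {
  "series": [
    [[0.2, 0, 0, 0.05, 0], [0.2, 0, 0, 0.1, 0], [0.2, 0, 0, 0.15, 0], [0.2, 0, 0, 0.15, 0]]
  ]
}}

```text
time: 17.85
eef_pos: [0.5636, -0.2549, 0.0724]
tool_rot: [-180.0, 0.0, -11.5]
ft_force: [-0.1, 1.0, -3.3]
width: 0.0399
grasp_force: 29.5
```

{"fn": "jog_arm", "kwargs": {
  "series": [
    [[0.2, 0, 0, 0.05, 0], [0.2, 0, 0, 0.1, 0], [0.2, 0, 0, 0.15, 0], [0.2, 0, 0, 0.15, 0]]
  ]
}}

```text
time: 18.25
eef_pos: [0.5637, -0.2549, 0.0711]
tool_rot: [-180.0, -0.0, -11.5]
ft_force: [-0.4, 0.9, 2.3]
width: 0.0403
grasp_force: 29.9
```

{"fn": "jog_arm", "kwargs": {
  "series": [
    [[0.2, 0, 0, 0.05, 0], [0.2, 0, 0, 0.1, 0], [0.2, 0, 0, 0.1, 0], [0.2, 0, 0, 0.1, 0]]
  ]
}}

```text
time: 18.65
eef_pos: [0.5637, -0.2549, 0.07]
tool_rot: [-180.0, 0.0, -11.5]
ft_force: [0.2, 0.4, 3.9]
width: 0.0403
grasp_force: 30.0
```

{"fn": "jog_arm", "kwargs": {
  "series": [
    [[0.2, 0, 0, 0.05, 0], [0.2, 0, 0, 0.1, 0], [0.2, 0, 0, 0.15, 0], [0.2, 0, 0, 0.2, 0], [0.2, 0, 0, 0.25, 0], [0.2, 0, 0, 0.3, 0], [0.2, 0, 0, 0.35, 0], [0.2, 0, 0, 0.35, 0]]
  ]
}}

```text
time: 19.45
eef_pos: [0.5636, -0.2549, 0.0664]
tool_rot: [-180.0, 0.0, -11.5]
ft_force: [0.3, -0.4, 4.9]
width: 0.0406
grasp_force: 30.2
```

{"fn": "jog_arm", "kwargs": {
  "series": [
    [[0.2, 0, 0, 0.05, 0], [0.2, 0, 0, 0.1, 0], [0.2, 0, 0, 0.1, 0], [0.2, 0, 0, 0.1, 0]]
  ]
}}

```text
time: 19.85
eef_pos: [0.5637, -0.255, 0.0657]
tool_rot: [-180.0, -0.0, -11.5]
ft_force: [-0.6, -0.1, 8.7]
width: 0.0403
grasp_force: 30.2
```

{"fn": "jog_arm", "kwargs": {
  "series": [
    [[0.2, 0, 0, 0.03, 0], [0.2, 0, 0, 0.06, 0], [0.2, 0, 0, 0.06, 0], [0.2, 0, 0, 0.06, 0]]
  ]
}}

```text
time: 20.25
eef_pos: [0.5639, -0.2551, 0.0656]
tool_rot: [180.0, -0.0, -11.5]
ft_force: [-2.1, 0.4, 14.6]
width: 0.0402
grasp_force: 30.2
```

The lamp is home: the pose stopped at 65.6 mm while the force rose past the spring's. Opening slowly while keeping downward pressure.

{"fn": "jog_arm", "kwargs": {
  "series": [
    [[0.2, 0, 0, 0.03, 0], [0.03, 0, 0, 0.04, 0], [0, 0, 0, 0.05, 0], [-0.04, 0, 0, 0.06, 0], [-0.08, 0, 0, 0.08, 0], [-0.12, 0, 0, 0.08, 0], [-0.12, 0, 0, 0.08, 0], [-0.12, 0, 0, 0.08, 0]]
  ],
  "grip_force": 25
}}

```text
time: 21.05
eef_pos: [0.5636, -0.2549, 0.064]
tool_rot: [-180.0, 0.0, -11.5]
ft_force: [0.8, 0.4, 4.4]
width: 0.0479
grasp_force: 3.6
```

{"fn": "jog_arm", "kwargs": {
  "series": [
    [[-0.16, 0, 0, 0, 0], [-0.2, 0, 0, 0, 0], [-0.3, 0, 0, 0, 0], [-0.5, 0, 0, 0, 0], [-0.8, 0, 0, 0, 0], [-1, 0, 0, 0, 0], [-1, 0, 0, 0, 0], [-1, 0, 0, 0, 0]]
  ]
}}

```text
time: 21.85
eef_pos: [0.5636, -0.2549, 0.0641]
tool_rot: [-180.0, 0.0, -11.5]
ft_force: [0.9, -0.5, 0.3]
width: 0.0854
grasp_force: 0.0
```

{"fn": "jog_arm", "kwargs": {
  "series": [
    [[-1, 0, 0, -1, 0], [-1, 0, 0, -3, 0], [-1, 0, 0, -6, 0], [-1, 0, 0, -9, 0], [-1, 0, 0, -12, 0], [-1, 0, 0, -15, 0], [-1, 0, 0, -15, 0]]
  ]
}}

```text
time: 22.55
eef_pos: [0.5647, -0.2557, 0.2185]
tool_rot: [179.9, -0.3, -11.5]
ft_force: [-0.5, -0.1, -0.1]
width: 0.0855
grasp_force: 0.0
```

```bash
python3 -c "
from h import *
to(.5632,-.2557,.0655,-11.5)
cv2.imwrite('pics/s4.png',snapshot('scene')[:,:,::-1])
S=cv2.imread('pics/s4.png')
cv2.imwrite('pics/c8.png',crop(S,135,265,85,100,6,.5))
for z in (.0505,.058):
  print(z,((proj('scene',[.5632+.013,-.2557-.0235,z])+.5-[135,265])*6-.5).round())
"
```

```text
t 22.55 shift cm [-2.3900e-01  1.3000e-02  1.5296e+01] spin -0.02 pose [ 0.5647 -0.2557  0.2185] [179.93  -0.33 -11.52] F [-0.54 -0.09 -0.09] w 0.0854524164342432 g 0.0
0.0505 [270. 398.]
0.058 [267. 382.]
```

View pics/c8.png

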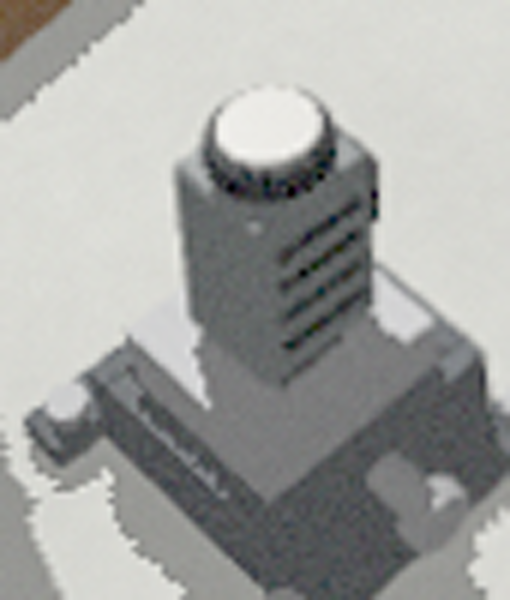

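The lamp stands upright on the head, with the lens centred at about (271,128) and the button standing out at (376,192). I'll check its height against the clipped and unclipped cases.

Run:
```python
from h import *
S=cv2.imread('pics/s4.png')
# gap at shoulder: near bottom corner
for z in(.125,.1275,.133): print(z,((proj('scene',[.5632,-.2555,z])+.5-[135,265])*6-.5).round(1))
t=np.radians(-14);Rm=np.array([[np.cos(t),-np.sin(t)],[np.sin(t),np.cos(t)]])
p=Rm@[18,-20]/1e3+[.5632,-.2555]
for z in(.0505,.056): print("near shoulder",z,((proj('scene',[*p,z])+.5-[135,265])*6-.5).round(1))
```

```text
0.125 [251.5 143.9]
0.1275 [250.3 137.8]
0.133 [247.5 124.1]
near shoulder 0.0505 [268.8 397.3]
near shoulder 0.056 [266.2 385.5]
```

Run:
```python
from h import *
f=lambda p:((proj('scene',p)+.5-[135,265])*6-.5).round(1)
t=np.radians(-14);Rm=np.array([[np.cos(t),-np.sin(t)],[np.sin(t),np.cos(t)]])
q=lambda x,y,z:[*(Rm@[x,y]/1e3+[.563,-.2560]),z]
print("head near",f(q(31,-30,.049)),"right",f(q(31,30,.049)),"left",f(q(-31,-30,.049)))
for g in(.0015,.007): print(g,"lamp near",f(q(18,-20,.049+g)),"left",f(q(-18,-20,.049+g)),"lens",f(q(0,0,.126+g)))
```

```text
head near [267.8 453.6] right [438.9 315.3] left [130.5 323.2]
0.0015 lamp near [267.1 398.4] left [187.2 323.9] lens [248.5 138.8]
0.007 lamp near [264.5 386.6] left [184.3 312. ] lens [245.7 125.2]
```

{"fn": "jog_arm", "kwargs": {
  "series": [
    [[-1, 0, -4, -2, 0], [-1, 0, -8, -2, 0], [-1, 0, -12, -2, 0], [-1, 0, -17, -2, 0], [-1, 0, -21, -2, 0], [-1, 0, -25, -2, 0], [-1, 0, -25, -2, 0], [-1, 0, -25, -2, 0]]
  ]
}}

```text
time: 23.4
eef_pos: [0.6132, -0.0095, 0.2335]
tool_rot: [180.0, 0.1, -11.4]
ft_force: [0.0, -0.6, 0.2]
width: 0.0854
grasp_force: 0.0
```

Run:
```python
from h import *
T=np.ascontiguousarray(snapshot("top")[:,:,::-1]);cv2.imwrite("pics/t5.png",T)
S=np.ascontiguousarray(snapshot("scene")[:,:,::-1]);cv2.imwrite("pics/s5.png",S)
g=cv2.cvtColor(T,cv2.COLOR_BGR2GRAY)
def blobs(g,u,v,w,h,th):
    n,l,st,c=cv2.connectedComponentsWithStats((g[v:v+h,u:u+w]>th).astype(np.uint8))
    return [(st[i].tolist(),(c[i]+[u,v]).round(2).tolist()) for i in range(1,n) if st[i][4]>15]
print(np.round(proj("top",[.5632,-.2555,.1275]),1))
for th in(150,165,180):
  print(th,blobs(g,412,195,40,40,th))
gs=cv2.cvtColor(S,cv2.COLOR_BGR2GRAY)
for th in(170,200): print(th,blobs(gs,165,274,30,26,th))
for n,gg,u,v in(("top",g,415,200),("scn",gs,168,276)):
  print(n);print(gg[v:v+24:1,u:u+26:1])
```

```text
[442.3 211.7]
150 []
165 []
180 []
170 [([0, 0, 24, 17, 74], [175.05, 278.54])]
200 []
top
[[ 86 100  94  72  64  90 106 111 111 111 111 111 107  95  76  62  56  52
   48  47  43  39  36  34  33  32]
 [ 76  92  85  66  69  94 108 111 111 111 111 111 105  91  72  62  60  56
   57  56  54  50  46  40  39  36]
 [ 69  82  75  63  75  98 110 112 111 110 111 110 101  82  64  55  55  54
   55  56  55  54  50  46  41  40]
 [ 61  71  64  59  83 103 110 111 111 111 110 107  96  71  50  46  47  49
   50  50  46  46  47  46  48  46]
 [ 53  55  51  63  89 106 111 112 111 112 111 106  88  59  40  41  48  49
   45  36  36  40  51  57  61  62]
 [ 51  50  47  66  92 108 111 112 111 111 110 102  80  49  36  43  46  42
   35  34  45  60  73  82  84  84]
 [ 52  49  48  63  85 103 111 111 112 112 110  97  72  44  36  42  41  34
   29  45  68  84  92  97  97  98]
 [ 52  51  49  55  76  98 108 112 112 112 108  93  63  38  38  41  36  27
   39  66  88  97 100 101 100 101]
 [ 52  49  49  53  67  92 105 111 112 111 105  85  54  36  36  41  32  24
   51  82  97 101 101 101 100 101]
 [ 52  50  52  52  64  79  9
[... 3528 characters left out ...]
 8   8  12
    1  10  14  18  29  39  33  38]
 [ 35  24  11   7  10   9   6  14   1   9   7   6  13  13  11   4  11   2
    6  10   7  26  38  42  35  41]
 [ 39  33  19  17   9   4   8   0   6   7   4   1   1  10  12   3   7   0
    5  17  29  38  41  34  35  34]
 [ 37  37  34  27   7  11  15  14  11   7  12  13   0   6   0   8  10   1
   17  32  34  35  37  40  37  43]
 [ 35  41  42  35  29  13   4   1   8   9  11   2  13   9   0   0  21  30
   35  33  35  38  35  36  37  28]
 [ 38  37  37  36  41  31  27  26  18  14  11  17  16  24  23  32  36  38
   41  39  34  38  31  40  30  23]
 [ 38  38  33  37  40  40  32  34  38  29  25  32  37  34  36  39  38  33
   34  41  36  39  40  34  13  21]]
```

Run:
```python
from h import *
g=cv2.cvtColor(cv2.imread("pics/t5.png"),cv2.COLOR_BGR2GRAY);gs=cv2.cvtColor(cv2.imread("pics/s5.png"),cv2.COLOR_BGR2GRAY)
def fit(m,seed,o):
    n,l,st,c=cv2.connectedComponentsWithStats(m.astype(np.uint8)); i=l[seed[1]-o[1],seed[0]-o[0]]
    k=max(cv2.findContours((l==i).astype(np.uint8),0,1)[0],key=cv2.contourArea); print(st[i],c[i]+o, cv2.fitEllipse(k)); return c[i]+o
T=g[195:230,425:460]; p=fit((T>64),(440,211),(425,195))
S=gs[270:300,160:200]; q=fit((S>60)&(S<105),(179,286),(160,270))
X,e=two(q,p);print("lens",X*1e3,"gap",e*1e3)
```

```text
[  8   0  27  35 613] [449.47960848 213.19902121] ((24.267494201660156, 17.17495346069336), (26.53415298461914, 34.919525146484375), 176.67483520507812)
[ 10  10  20  13 189] [179.14814815 285.75132275] ((19.20741081237793, 15.742171287536621), (12.105245590209961, 18.200010299682617), 79.22970581054688)
lens [ 565.84335108 -261.49495743  139.99607215] gap 15.192807968145829
```

Run:
```python
from h import *
g=cv2.cvtColor(cv2.imread("pics/t5.png"),cv2.COLOR_BGR2GRAY)
print(g[202:220,430:452])
for p in((439,210.5),(440,210.5),(439.7,210.8)):
  X,e=two((179.15,285.75),p);print(p,X*1e3,"gap",e*1e3)
```

```text
[[ 55  55  54  55  56  55  54  50  46  41  40  37  34  36  37  36  42  46
   47  46  57  78]
 [ 46  47  49  50  50  46  46  47  46  48  46  42  40  44  44  40  39  40
   45  54  66  84]
 [ 41  48  49  45  36  36  40  51  57  61  62  59  51  49  47  48  45  51
   63  74  84  92]
 [ 43  46  42  35  34  45  60  73  82  84  84  81  75  64  54  46  47  59
   77  90  94  97]
 [ 42  41  34  29  45  68  84  92  97  97  98  96  93  82  70  53  46  59
   79  95  99  99]
 [ 41  36  27  39  66  88  97 100 101 100 101 100 100  96  84  65  49  58
   78  94  98  99]
 [ 41  32  24  51  82  97 101 101 101 100 101 102 100 101  94  78  56  57
   79  94  99  99]
 [ 38  28  33  61  92 101 101 102 101 101 100 101 100 101  96  84  65  61
   81  95  99 100]
 [ 36  26  33  66  93 101 102 101 101 101 100 100 101 101  99  89  71  67
   86  96  98  99]
 [ 37  24  33  68  94 103 102 101 102 102 102 101 101 100 100  92  78  74
   89  98  99  99]
 [ 39  25  33  64  91 101 103 101 101 102 101 101 101 100  98  92  79  78
   91  99  99  98]
 [ 43  27  27  56  84  99 101 102 101 102 101 101 101 101  97  85  73  78
   93  99  99 100]
 [ 46  35  24  44  73  92 100 102 103 103 101 101 101  99  91  76  66  81
   95 100 100  99]
 [ 51  41  30  30  53  76  92  98 100 101 103 100  97  92  76  61  65  86
   96 100  99 100]
 [ 50  47  38  30  36  54  73  84  90  95  95  92  86  75  59  52  69  89
   97 100  99  98]
 [ 48  48  42  35  29  31  47  61  67  75  76  75  65  52  47  57  77  93
   98  98  98  98]
 [ 55  52  50  47  38  32  32  36  41  45  50  48  43  44  48  64  83  95
   99  97  98  98]
 [ 68  67  66  60  57  49  43  38  36  34  37  40  41  46  54  68  86  95
   98  98  99  97]]
(439, 210.5) [ 564.9546873  -249.25457199  126.26725832] gap 1.959627687023074
(440, 210.5) [ 565.39942966 -250.48518738  127.82354923] gap 0.7468024731819263
(439.7, 210.8) [ 564.84377086 -250.06382095  127.06285247] gap 0.5901638376351398
```

```bash
python3 -c "
from cell import *
print(close_job())"
```

```text
the job is handed in; nothing more can be done
None
```

The lamp is out of its dock and clipped into the bench foot, and the job is handed in. The button was held in through the lift and insertion and sprang back out when I let go at home. The lens then measured about 127 mm up, which fits the clipped height (about 128 mm; unclipped would be about 133 mm), and the lamp leans about 4° toward the clip side.

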